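# Shut the slip feed, free the ratchet clamp, bring the mould to the drying board

## Task

The small plaster mould in the ratchet clamp has been filled. First shut the slip-feed ball valve fully, with its handle square across the pipe against the stop; then lift the pawl off the ratchet wheel by pressing down its thumb pad, and keep it lifted until the sprung jaw has backed off all the way. Then lift the mould out and set it down gently, right way up, near the middle of the wooden drying board, leaving the other things where they stand.

Things in the scene. Friction and masses are not known exactly. Their poses are not given: they have to be found in the camera images.
- valve_stand: Slip-feed valve on a fixed stand: horizontal steel pipe (26 mm across, centre 55 mm above the bench) along the stand's x axis, with a brass ball valve in it. Origin on the bench under the valve's stem, z up; +x to the closed white feed pail (118 mm across, 105 mm high, centre 165 mm from the stem), -x to the elbow going down into the bench 75 mm from the stem.
- valve_handle (a joint): Handle angle, rad: 0 = fully open (handle lies along the pipe, tip toward the stand's -x, over the elbow); grows as the handle turns clockwise seen from above; 1.571 = fully shut, a hard stop with the handle square across the pipe, tip toward the stand's +y. It may start partly turned. It stays where it is left; friction is about 0.22 N m, some 3 N at 75 mm.
- handle_axis (a point): Point on the vertical axis of the valve handle at mid-height of the handle, 114 mm above the bench.
- handle_tip (a point): Outer end of the handle, 100 mm from the axis, same height. The handle is a straight bar, 18 mm wide and 18 mm high (105 to 123 mm above the bench), with a black sleeve (20 mm wide) over its outer two thirds; under it the pipe's top is at 69 mm.
- clamp: Ratchet clamp, fixed. Origin on the bench, z up, x along the clamp. Aluminium bed 20 mm high, x from -170 to +105 mm, 100 mm wide. Fence face at x = +90 mm, fence top 70 mm above the bench. The mould stands on the bed between fence and jaw, centre at x = +55 mm, no side walls. On the -x side: ratchet wheel (60 mm across, axis along y at x = -55 mm, 75 mm above the bench) and pawl (top at 118 mm at rest).
- clamp_jaw (a joint): How far the jaw has backed off toward the clamp's -x, m: 0 = clamped, 0.028 = fully backed off. A spring drives it back, damped, about 0.5 to 1 s for the whole way, only while the pawl is off the wheel; let go early, the pawl drops into the next tooth (one per 7 mm) and stops it.
- jaw_lip (a point): Front top edge of the jaw's lip, which while clamped reaches 12 mm over the top of the mould (2.5 mm above it, lip top 110 mm above the bench), so the mould cannot be lifted until the jaw backs off; it then stands 16 mm clear of the mould. Jaw 74 mm wide.
- pawl (a joint): Pawl angle, rad: 0 = in the ratchet's teeth, held there by a spring; grows as the pad is pressed down and the nose lifts; the nose is clear of the teeth above about 0.17; stop at 0.32.
- pawl_pad (a point): Middle of the top face of the pawl's thumb pad, a steel plate 30 mm (clamp x) by 32 mm (clamp y), 142 mm from the clamp's origin toward -x, 117 mm above the bench at rest. It goes down about 14 mm at the stop and takes about 2 to 7 N to press; it springs up when let go.
- mould: Small loose plaster mould, about 0.4 kg, 70 mm (its x) by 60 mm (its y) by 80 mm high, with a black rubber band round it and a dark pour hole in the middle of its top. Origin at the centre of its underside, z up when it is the right way up; in the clamp it stands 20 mm above the bench, and its 60 mm width lies across the clamp with both sides free.
- board: Wooden drying board, fixed, 180 mm (its x) by 160 mm (its y), top 20 mm above the bench. Origin at the centre of its underside, on the bench.
- big_mould: Bystander: large loose strapped plaster mould, 120 x 100 x 85 mm high, origin under its centre.
- scraper: Bystander: a flat steel spatula with a handle, lying on the bench, about 0.25 m long along its x.
- jar: Bystander: terracotta jar with a wooden lid, 68 mm across, 100 mm high, origin under its centre.
- cup: Bystander: white ceramic cup, 72 mm across, 75 mm high, origin under its centre.
Not all that is in view belongs to the job. Leave any green look-alike of the mould alone.

How it is judged:
By the outcome, as a careful person would: the job done as asked, in the order asked, and still so for the second after the job is handed in, with the robot touching nothing.
It also fails if it takes over 61 s, if anything falls off the work surface, if the arm or the gripper's body presses on something with over 40 N, if the wrist force passes 120 N, or if a joint passes its speed limit or range.

## Robot

A 6-joint arm with a two-finger parallel gripper is mounted at the origin on the work surface. World frame = base frame: x ahead of the robot, y to its left, z up, the work surface at z = 0. Lengths are in m, angles in rad, forces in N, time in s.
With the tool pointing down it reaches from about 0.275 to 0.825 m from the base axis. Payload 4.9 kg.
Tool frame: the origin (TCP) lies at the very end of the fingers, on their centre line; the grasp point (between the pads) lies 19 mm behind it; z points along the fingers, y is the direction in which the jaws open and shut (so a half turn about z gives the same grasp; the last joint's range is limited). The gripper opens to 85 mm and grips with 20 to 120 N. Pads are 22 mm wide; open, the fingers measure 114 mm over their backs; the gripper's body (76 mm by 85 mm) begins 54 mm behind the grasp point. The pads swing forward as they close: fully open they stand 13 mm farther back than shut.
Start: joints at [-1.375, 0.326, -0.193, 1.052, 0, 1.437], TCP at [0.178, -0.52, 0.231] pointing down, gripper open.
Joint ranges: [-2.65, 2.65], [-0.97, 1.79], [-1.3, 1.35], [-1.93, 2.1], [-1.47, 1.37], [-3.14, 3.14]. Speed limits (rad/s): [2.57, 2.57, 3.14, 3.14, 3.14, 3.14].

## Interface

Orientations are given as a unit quaternion [x, y, z, w].
In Python, from cell import manip, eyes, finder gives the robot as it stands.
- The arm moves only by the tool carry_out, never from a script. Its argument "motion" is a list that holds one entry, the list of rows, each a list of 7 numbers: the shift along the tool's x, y, z as a fraction of full scale, then the turn, a rotation vector about the tool's x, y, z as a fraction of full scale, then the opening, from 0 (shut) to 1 (fully open). A call has 1 to 10 rows; each row shifts and turns the commanded pose from where the row before left it, along the tool's axes as they then stand; what a row does not reach is not made up. Full scale, the value 1, is 2.5 cm for a shift and 6 degrees for a turn. A row lasts 1/10 s, in which the tool goes at most 50 mm and 8.59 degrees, less where a joint would pass 70% of its speed; a pose out of reach is approached as far as the arm can. A call with a number of a shift or a turn outside -1 to 1 is refused whole. A call with a gripper value outside its range is refused whole. The fingers move at their own pace and stop on an object; the grip force is fixed at half the most. Time passes only in rows, so rows that do not move let the fingers close. It gives the time, the measured TCP pose, the force and the opening at its end, in the units of the state.
- manip.sense(): the state, without advancing time (a new reading comes with each control period).
- eyes.capture(name): name is "scene" or "top" or "wrist"; returns (picture, depth): 420x560x3 uint8, red, green, blue; 420x560 float32, m along the optical axis (not along the pixel's ray), 0 where there is no reading.
- eyes.calibration(name): a dict with "mtx" (3x3 intrinsics, pixels), "R" (3x3) and "t" (3): a world point X has camera coordinates R X + t. Camera axes: x right, y down, z forward; pixel columns grow to the right and rows downward; lengths in m; the calibration is good to about 2 mm. A picture is of the moment at which its call begins: read the wrist's pose just before it. calibration takes no time and is no camera call; for the wrist camera it gives the pose at the moment of the call.
- manip.finish_job(): hands the job in, once; it reports no verdict.
Trained networks look in the newest picture that a camera, given by its name, has taken for a name from the list of things; names that differ only in an ending like _2 or _b are one class to them, and where a whole thing is asked for, a point or a joint stands for the part that bears it (a point fixed in the world has none). Each returns a list of dicts, best first, with "p" (0 to 1); they miss things now and then, are a little off and sometimes report something else, mostly with a low value. They report only what shows in the picture. A call takes as long as a camera call. They do not tell look-alikes from the thing itself.
- finder.outline_of(thing, camera): "pixels" (420x560 bool, what is visible of it) and "at" ([column, row] in pixels, amid what is visible of it).
The state is a dict: "clock": time; "joint_pos": joint angles; "joint_vel": joint speeds; "joint_torque": joint torques, N m; "tcp_pos": TCP position; "eef_rot": TCP orientation; "contact_force": force on the tool from outside, world axes, zero at the start; "torque": the same for the moment, N m; "gripper_width": opening from 0.0 (shut) to 1.0 (fully open).
Only numpy, scipy, OpenCV 4.12 (cv2) and the standard library are available. Lean on these libraries where they do the work, as an engineer would, in place of code of your own. Each camera call takes 0.05 s, during which the arm holds its last target.

## Working session

There is one attempt and no reset: what is moved stays moved. The work goes in short steps, Python scripts to look and compute and a tool call to move; the robot and the scene stay as the last step left them, time stands still between calls to the robot, and variables do not carry over. Pictures are saved under pics/ and viewed, and the job is handed in when it is done.

Besides the shell and the picture viewer there is one more tool, called after ">>>" by a JSON object that holds its "name" and its "arguments", one argument or row to a line. carry_out: Moves the arm, as the interface text tells. Shift numbers are shares of 2.5 cm and turn numbers shares of 6 degrees, none past 1 either way. Its arguments: {"type":"object","properties":{"motion":{"type":"array"}},"required":["motion"]}

```bash
mkdir -p pics; ls; cat > h.py <<'E'
import numpy as np, cv2
from cell import manip, eyes, finder
def cap(n,fn=None):
    p,d=eyes.capture(n); c=eyes.calibration(n)
    if fn: cv2.imwrite('pics/'+fn,p[:,:,::-1])
    return p,d,c
def world(d,c):
    v,u=np.mgrid[0:d.shape[0],0:d.shape[1]]
    K=np.array(c['mtx']);R=np.array(c['R']);t=np.array(c['t'])
    P=np.stack([(u-K[0,2])/K[0,0]*d,(v-K[1,2])/K[1,1]*d,d],-1)
    W=(P-t)@R
    W[d<=0]=np.nan
    return W
E
python3 - <<'E'
from h import *
for n in ['scene','top']:
    p,d,c=cap(n,n+'0.png'); np.savez(n+'0.npz',p=p,d=d,W=world(d,c))
    print(n,c)
s=manip.sense();print(s)
E
```

```text
pics
scene {'mtx': array([[522.53943591,   0.        , 279.36335685],
       [  0.        , 522.53943591, 209.15981318],
       [  0.        ,   0.        ,   1.        ]]), 'R': array([[-0.53202956,  0.84654254,  0.01761488],
       [ 0.56325352,  0.36936973, -0.73912886],
       [-0.63221042, -0.38331675, -0.67333368]]), 't': array([ 0.32527031, -0.29778922,  2.19231644])}
top {'mtx': array([[456.05143144,   0.        , 281.43608667],
       [  0.        , 456.05143144, 208.54525295],
       [  0.        ,   0.        ,   1.        ]]), 'R': array([[-0.00900424, -0.99982331,  0.01650053],
       [-0.98850983,  0.00640999, -0.1510206 ],
       [ 0.15088815, -0.01767076, -0.98839289]]), 't': array([0.00161412, 0.66299483, 1.21957393])}
{'clock': 0.1, 'joint_pos': array([-1.37520826e+00,  3.26867730e-01, -1.93482052e-01,  1.05197058e+00,
       -1.66035161e-05,  1.43659422e+00]), 'joint_vel': array([ 0.00020366, -0.00152792,  0.00422746,  0.00113869, -0.00139093,
        0.00041154]), 'joint_torque': array([ 4.45117994e-04, -4.44239974e+01,  2.63037783e+01,  7.90392514e-03,
       -1.53904266e-04, -3.52788774e-06]), 'tcp_pos': array([ 0.17801978, -0.5198561 ,  0.23058192]), 'eef_rot': array([ 9.86435294e-01,  1.64148803e-01, -3.16827248e-05, -7.61402597e-04]), 'contact_force': array([ 0.54611262, -1.19277326, -0.18631322]), 'torque': array([-0.013284 ,  0.0525495, -0.0344381]), 'gripper_width': 1.0026177909997462}
```

View pics/scene0.png

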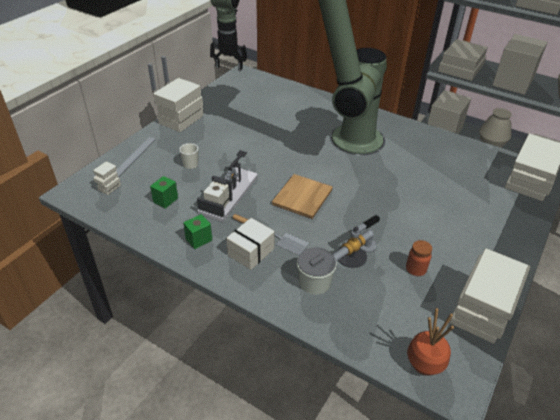

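View pics/top0.png

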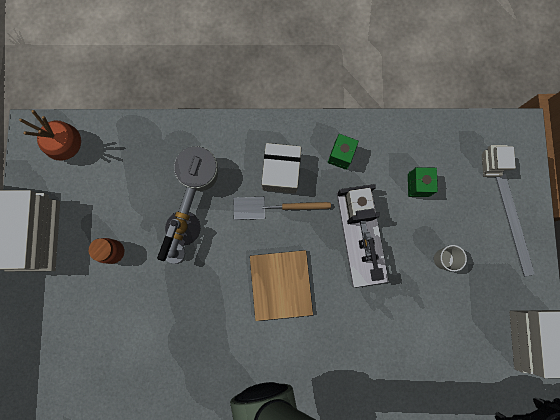

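The scene picture shows the clamp with the plaster mould at about (215,190), green look-alikes at (164,192) and (198,231), the board at (303,196) and the valve at (357,243). In the top picture the mould is at (361,202), the valve stem at about (181,224) with the handle tip at about (163,258), the board at (281,285), and the green cubes at (343,151) and (423,181).

```bash
python3 - <<'E'
from h import *
z=np.load('top0.npz');p=z['p']
a=cv2.resize(p[140:280,130:240],None,fx=4,fy=4,interpolation=cv2.INTER_CUBIC)
b=cv2.resize(p[170:310,320:400],None,fx=4,fy=4,interpolation=cv2.INTER_CUBIC)
cv2.imwrite('pics/crop_top.png',np.hstack([a,b])[:,:,::-1])
for n in ['scene','top']:
    p,d,c=cap(n); W=world(d,c)
    for th in ['valve_stand','valve_handle','clamp','clamp_jaw','pawl','pawl_pad','mould','board','big_mould','cup','jar','scraper']:
        for o in finder.outline_of(th,n)[:3]:
            m=o['pixels'];w=W[m];w=w[~np.isnan(w[:,0])]
            if len(w)<5: print(n,th,o['p'],o['at'],m.sum()); continue
            print(n,th,round(o['p'],2),np.round(o['at']),m.sum(),'med',np.median(w,0).round(3),'lo',np.percentile(w,2,axis=0).round(3),'hi',np.percentile(w,98,axis=0).round(3))
print(manip.sense()['clock'])
E
```

```text
scene valve_stand 0.69 [328. 258.] 2626 med [0.747 0.268 0.073] lo [0.542 0.188 0.001] hi [0.83  0.318 0.124]
scene valve_handle 0.69 [365. 227.] 234 med [0.581 0.294 0.12 ] lo [ 0.475  0.266 -0.   ] hi [0.629 0.316 0.129]
scene clamp 0.74 [229. 192.] 1462 med [ 0.608 -0.215  0.027] lo [ 0.463 -0.26   0.003] hi [ 0.73  -0.166  0.117]
scene clamp 0.61 [228. 180.] 156 med [ 0.636 -0.207  0.106] lo [ 0.535 -0.256  0.033] hi [ 0.655 -0.187  0.114]
scene clamp_jaw 0.67 [226. 182.] 134 med [ 0.637 -0.203  0.107] lo [ 0.623 -0.254  0.029] hi [ 0.655 -0.187  0.115]
scene pawl 0.5 [239. 161.] 99 med [ 0.514 -0.239  0.115] lo [ 0.377 -0.328  0.001] hi [ 0.571 -0.23   0.121]
scene pawl_pad 0.7 [364. 229.] 250 med [0.584 0.293 0.12 ] lo [0.522 0.266 0.097] hi [0.63  0.317 0.129]
scene pawl_pad 0.61 [303. 196.] 1617 med [0.467 0.007 0.019] lo [ 0.369 -0.076  0.004] hi [0.547 0.082 0.026]
scene mould 0.96 [216. 197.] 474 med [ 0.683 -0.204  0.094] lo [ 0.64  -0.251  0.024] hi [ 0.715 -0.184  0.104]
scene mould 0.86 [195. 233.] 680 med [ 0.844 -0.162  0.061] lo [ 0.805 -0.209  0.002] hi [ 0.871 -0.
[... 2362 characters left out ...]
o [ 0.467 -0.261  0.099] hi [ 0.562 -0.233  0.122]
top big_mould 0.56 [280. 169.] 1704 med [ 0.772 -0.003  0.085] lo [ 0.717 -0.052  0.021] hi [0.836 0.047 0.091]
top cup 0.64 [454. 254.] 683 med [ 0.521 -0.479  0.038] lo [ 0.489 -0.499  0.001] hi [ 0.553 -0.432  0.078]
top jar 0.93 [108. 250.] 755 med [0.549 0.462 0.097] lo [0.519 0.442 0.008] hi [0.583 0.503 0.105]
top jar 0.23 [362. 220.] 416 med [ 0.63  -0.225  0.106] lo [ 0.54  -0.26   0.024] hi [ 0.654 -0.189  0.115]
top scraper 0.58 [255. 204.] 1037 med [0.675 0.066 0.006] lo [ 0.643 -0.135 -0.001] hi [0.703 0.13  0.023]
top scraper 0.51 [359. 222.] 304 med [ 0.631 -0.224  0.109] lo [ 0.608 -0.255  0.044] hi [ 0.651 -0.189  0.116]
1.4
```

View pics/crop_top.png

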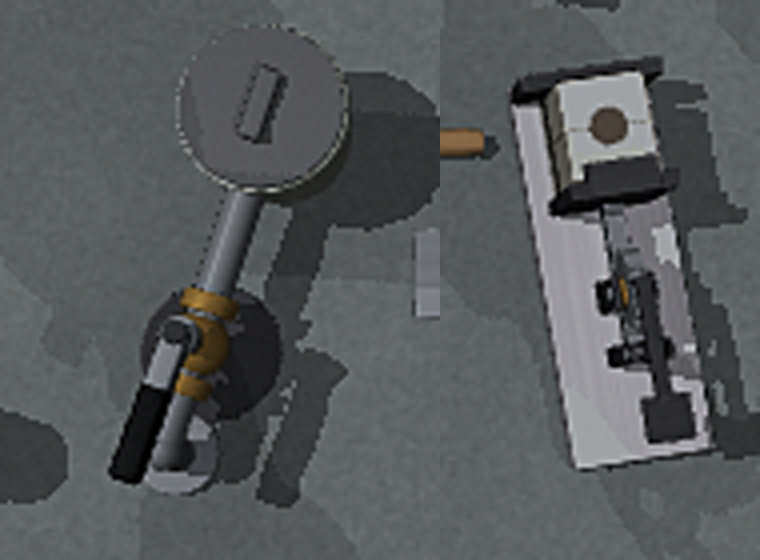

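```bash
python3 - <<'E'
from h import *
z=np.load('top0.npz');W=z['W'];p=z['p'].astype(int)
X,Y,Z=W[...,0],W[...,1],W[...,2]
def rect(m,name):
    w=W[m]; r=cv2.minAreaRect((w[:,:2]*1000).astype(np.float32)); print(name,m.sum(),'c',np.round(r[0],1),'s',np.round(r[1],1),'ang',round(r[2],1),'z',np.median(w[:,2]).round(4)); return w
def reg(x0,x1,y0,y1,z0,z1): return (X>x0)&(X<x1)&(Y>y0)&(Y<y1)&(Z>z0)&(Z<z1)
# pail lid
w=rect(reg(.66,.9,.15,.35,.098,.112),'pail')
c,r=cv2.minEnclosingCircle((w[:,:2]*1000).astype(np.float32));print('pail circ',c,r)
w=rect(reg(.5,.66,.2,.36,.112,.14),'handle')
mu=w[:,:2].mean(0);u,s,vt=np.linalg.svd(w[:,:2]-mu);print('handle dir',vt[0],mu, 'ext',((w[:,:2]-mu)@vt[0]).min(),((w[:,:2]-mu)@vt[0]).max())
w=rect(reg(.5,.72,.2,.34,.055,.08),'pipe')
mu=w[:,:2].mean(0);u,s,vt=np.linalg.svd(w[:,:2]-mu);print('pipe dir',vt[0],mu)
rect(reg(.4,.75,-.32,-.14,.012,.028),'bed')
rect(reg(.64,.75,-.28,-.16,.092,.1035),'mouldtop')
rect(reg(.58,.68,-.28,-.16,.1045,.118),'jawlip')
rect(reg(.6,.8,-.32,-.12,.06,.078),'fence')
rect(reg(.44,.50,-.30,-.2,.105,.13),'pad')
rect(reg(.44,.60,-.30,-.2,.105,.13),'pawl')
rect(reg(.34,.56,-.1,.1,.014,.03),'board')
E
```

```text
pail 516 c [773.  230.4] s [106.3 109.1] ang 5.2 z 0.0997
pail circ (771.9635009765625, 230.85205078125) 56.0997314453125
handle 353 c [573.9 292.4] s [ 24.1 112.2] ang 72.3 z 0.1237
handle dir [-0.94377738  0.33058171] [0.57248047 0.29239042] ext -0.05743001077255121 0.05475237066652097
pipe 609 c [627.2 273.7] s [ 40.  201.2] ang 75.8 z 0.0678
pipe dir [-0.96720969  0.25397918] [0.63166444 0.269058  ]
bed 1876 c [ 584.8 -218.3] s [272.3 129.7] ang 8.1 z 0.0207
mouldtop 420 c [ 677.1 -218. ] s [63.9 60.9] ang 8.1 z 0.1002
jawlip 226 c [ 654.2 -222.5] s [55.9 73.5] ang 7.8 z 0.1106
fence 248 c [ 701.6 -214.8] s [205.   99.2] ang 4.5 z 0.0696
pad 153 c [ 481.6 -247.4] s [33.7 31.7] ang 7.2 z 0.1178
pawl 290 c [ 522.  -242.3] s [115.   31.7] ang 7.2 z 0.1176
board 3737 c [4.534e+02 2.000e-01] s [180.  159.9] ang 5.1 z 0.0208
```

Candidates for the mould are plaster in the clamp at top pixel (361,202), and green cubes at (343,151) and (423,181). The big strapped mould is at (281,168), and there are white blocks at (498,159). The one in the clamp has the dark pour hole and sits between fence and jaw, as the top crop shows, so I choose that one. Next I'll write a planning helper that prints rows.

```bash
cat > plan.py <<'E'
import numpy as np
from scipy.spatial.transform import Rotation as Ro
def Rdown(ax): # ax deg: tool x direction in world, tool z down
    a=np.radians(ax); x=np.array([np.cos(a),np.sin(a),0]); z=np.array([0,0,-1.]); return np.stack([x,np.cross(z,x),z],1)
def path(p0,R0,p1,ax1,n,long=None):
    """n rows from pose0 to p1/ax1; first rows in equal steps. long: force signed turn deg about tool z"""
    p0=np.array(p0);p1=np.array(p1)
    R1=Rdown(ax1)
    rv=Ro.from_matrix(R0.T@R1).as_rotvec()
    if long is not None and np.sign(rv[2])!=np.sign(long): 
        a=np.linalg.norm(rv); rv=-rv/a*(2*np.pi-a)
    dR=Ro.from_rotvec(rv/n).as_matrix()
    R=R0.copy();rows=[]
    for i in range(n):
        d=R.T@((p1-p0)/n)
        rows.append(np.r_[d/0.025, rv/n/np.radians(6)]); R=R@dR
    return np.array(rows)
def show(rows,g):
    print('max',np.abs(rows).max())
    for r in rows: print([float(np.round(x,2))+0 for x in r]+[g])
def pose():
    from cell import manip
    s=manip.sense(); return s['tcp_pos'],Ro.from_quat(s['eef_rot']).as_matrix(),s
E
python3 - <<'E'
from plan import *
p,R,s=pose()
show(path(p,R,[.53,.27,.22],161,30,long=-1),0)
E
```

```text
max 1.1535128084852235
[0.79, -0.85, 0.02, 0.0, 0.0, -0.79, 0]
[0.85, -0.78, 0.02, 0.0, 0.0, -0.79, 0]
[0.91, -0.7, 0.02, 0.0, 0.0, -0.79, 0]
[0.97, -0.63, 0.02, 0.0, 0.0, -0.79, 0]
[1.02, -0.54, 0.02, 0.0, 0.0, -0.79, 0]
[1.06, -0.46, 0.02, 0.0, 0.0, -0.79, 0]
[1.09, -0.37, 0.02, 0.0, 0.0, -0.79, 0]
[1.12, -0.28, 0.02, 0.0, 0.0, -0.79, 0]
[1.14, -0.18, 0.02, 0.0, 0.0, -0.79, 0]
[1.15, -0.09, 0.02, 0.0, 0.0, -0.79, 0]
[1.15, 0.01, 0.02, 0.0, 0.0, -0.79, 0]
[1.15, 0.1, 0.02, 0.0, 0.0, -0.79, 0]
[1.14, 0.2, 0.02, 0.0, 0.0, -0.79, 0]
[1.12, 0.29, 0.02, 0.0, 0.0, -0.79, 0]
[1.09, 0.38, 0.02, 0.0, 0.0, -0.79, 0]
[1.05, 0.47, 0.02, 0.0, 0.0, -0.79, 0]
[1.01, 0.55, 0.02, 0.0, 0.0, -0.79, 0]
[0.96, 0.64, 0.02, 0.0, 0.0, -0.79, 0]
[0.91, 0.71, 0.02, 0.0, 0.0, -0.79, 0]
[0.85, 0.79, 0.02, 0.0, 0.0, -0.79, 0]
[0.78, 0.85, 0.02, 0.0, 0.0, -0.79, 0]
[0.7, 0.91, 0.02, 0.0, 0.0, -0.79, 0]
[0.63, 0.97, 0.02, 0.0, 0.0, -0.79, 0]
[0.54, 1.02, 0.02, 0.0, 0.0, -0.79, 0]
[0.46, 1.06, 0.02, 0.0, 0.0, -0.79, 0]
[0.37, 1.09, 0.02, 0.0, 0.0, -0.79, 0]
[0.28, 1.12, 0.02, 0.0, 0.0, -0.79, 0]
[0.18, 1.14, 0.02, 0.0, 0.0, -0.79, 0]
[0.09, 1.15, 0.02, 0.0, 0.0, -0.79, 0]
[-0.01, 1.15, 0.02, 0.0, 0.0, -0.79, 0]
```

>>> {"name": "carry_out", "arguments": {
  "motion": [
    [[0.7,-0.7,0,0,0,-0.8,0],[0.75,-0.65,0,0,0,-0.8,0],[0.8,-0.55,0,0,0,-0.8,0],[0.85,-0.5,0,0,0,-0.8,0],[0.9,-0.45,0,0,0,-0.8,0],[0.9,-0.4,0,0,0,-0.8,0],[0.95,-0.3,0,0,0,-0.8,0],[0.95,-0.25,0,0,0,-0.8,0],[1,-0.15,0,0,0,-0.8,0],[1,-0.05,0,0,0,-0.8,0]]
  ]
}}

```text
clock: 2.4
tcp_pos: [0.2832, -0.2947, 0.2314]
eef_rot: [0.834, 0.553, 0.0, 0.0]
contact_force: [-1.1, -0.5, -0.0]
gripper_width: -0.001
```

```bash
python3 - <<'E'
from plan import *
p,R,s=pose()
show(path(p,R,[.53,.27,.20],161,25,long=-1),0)
E
```

```text
max 0.9859501396586575
[0.99, 0.01, 0.05, 0.0, 0.0, -0.63, 0]
[0.98, 0.08, 0.05, 0.0, 0.0, -0.63, 0]
[0.98, 0.14, 0.05, 0.0, 0.0, -0.63, 0]
[0.96, 0.2, 0.05, 0.0, 0.0, -0.63, 0]
[0.95, 0.27, 0.05, 0.0, 0.0, -0.63, 0]
[0.93, 0.33, 0.05, 0.0, 0.0, -0.63, 0]
[0.91, 0.39, 0.05, 0.0, 0.0, -0.63, 0]
[0.88, 0.45, 0.05, 0.0, 0.0, -0.63, 0]
[0.85, 0.5, 0.05, 0.0, 0.0, -0.63, 0]
[0.81, 0.56, 0.05, 0.0, 0.0, -0.63, 0]
[0.77, 0.61, 0.05, 0.0, 0.0, -0.63, 0]
[0.73, 0.66, 0.05, 0.0, 0.0, -0.63, 0]
[0.69, 0.71, 0.05, 0.0, 0.0, -0.63, 0]
[0.64, 0.75, 0.05, 0.0, 0.0, -0.63, 0]
[0.59, 0.79, 0.05, 0.0, 0.0, -0.63, 0]
[0.54, 0.83, 0.05, 0.0, 0.0, -0.63, 0]
[0.48, 0.86, 0.05, 0.0, 0.0, -0.63, 0]
[0.42, 0.89, 0.05, 0.0, 0.0, -0.63, 0]
[0.36, 0.92, 0.05, 0.0, 0.0, -0.63, 0]
[0.3, 0.94, 0.05, 0.0, 0.0, -0.63, 0]
[0.24, 0.96, 0.05, 0.0, 0.0, -0.63, 0]
[0.18, 0.97, 0.05, 0.0, 0.0, -0.63, 0]
[0.11, 0.98, 0.05, 0.0, 0.0, -0.63, 0]
[0.05, 0.98, 0.05, 0.0, 0.0, -0.63, 0]
[-0.01, 0.99, 0.05, 0.0, 0.0, -0.63, 0]
```

>>> {"name": "carry_out", "arguments": {
  "motion": [
    [[1,0,0.05,0,0,-0.63,0],[1,0.1,0.05,0,0,-0.63,0],[1,0.15,0.05,0,0,-0.63,0],[0.95,0.2,0.05,0,0,-0.63,0],[0.95,0.25,0.05,0,0,-0.63,0],[0.95,0.35,0.05,0,0,-0.63,0],[0.9,0.4,0.05,0,0,-0.63,0],[0.9,0.45,0.05,0,0,-0.63,0],[0.85,0.5,0.05,0,0,-0.63,0],[0.8,0.55,0.05,0,0,-0.63,0]]
  ]
}}

```text
clock: 3.4
tcp_pos: [0.3833, -0.0674, 0.2189]
eef_rot: [0.61, 0.793, 0.0, 0.0]
contact_force: [0.2, -0.5, -0.0]
gripper_width: -0.003
```

>>> {"name": "carry_out", "arguments": {
  "motion": [
    [[0.75,0.6,0.05,0,0,-0.63,0],[0.75,0.65,0.05,0,0,-0.63,0],[0.7,0.7,0.05,0,0,-0.63,0],[0.65,0.75,0.05,0,0,-0.63,0],[0.6,0.8,0.05,0,0,-0.63,0],[0.55,0.85,0.05,0,0,-0.63,0],[0.5,0.85,0.05,0,0,-0.63,0],[0.4,0.9,0.05,0,0,-0.63,0],[0.35,0.9,0.05,0,0,-0.63,0],[0.3,0.95,0.05,0,0,-0.63,0]]
  ]
}}

```text
clock: 4.4
tcp_pos: [0.4812, 0.1593, 0.2063]
eef_rot: [0.32, 0.947, 0.0, 0.0]
contact_force: [-0.3, 0.2, 0.6]
gripper_width: 0.0
```

```bash
python3 - <<'E'
from plan import *
from h import *
p,d,c=cap('wrist','wrist1.png')
p,R,s=pose();print(p,s['joint_pos'],s['contact_force'])
show(path(p,R,[.53,.262,.20],161,5),0)
E
```

```text
[0.48278994 0.16217545 0.20623814] [ 0.17757446  0.26856172 -0.3404898   0.95941449  0.00245037  0.82517383] [1.50401324 2.8323934  0.38659696]
max 0.8832166880340844
[0.18, 0.86, 0.05, 0.01, 0.0, -0.6, 0]
[0.13, 0.87, 0.05, 0.01, 0.0, -0.6, 0]
[0.07, 0.88, 0.05, 0.01, 0.0, -0.6, 0]
[0.01, 0.88, 0.05, 0.01, 0.0, -0.6, 0]
[-0.04, 0.88, 0.05, 0.01, 0.0, -0.6, 0]
```

View pics/wrist1.png

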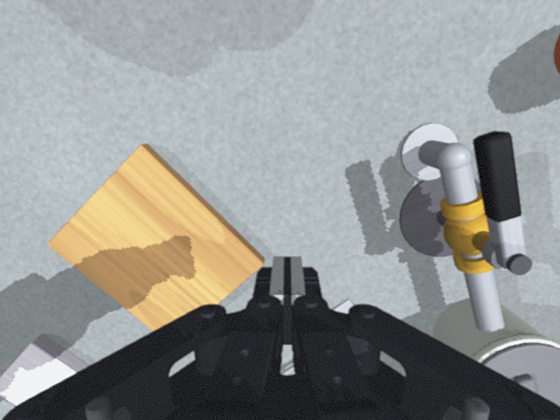

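The wrist picture shows the valve at right. The black sleeve end is at about (492,135), the stem cap at (518,265), the brass body at (465,230), and the board is at left. I'll refine the handle pose from this depth.

>>> {"name": "carry_out", "arguments": {
  "motion": [
    [[0.2,0.85,0,0,0,-0.6,0],[0.15,0.85,0,0,0,-0.6,0],[0.05,0.6,0,0,0,-0.6,0],[0,0.4,0,0,0,-0.6,0],[0,0.2,0,0,0,-0.6,0],[0,0,0,0,0,0,0]]
  ]
}}

```text
clock: 5.05
tcp_pos: [0.5116, 0.2255, 0.2061]
eef_rot: [0.169, 0.986, 0.0, -0.0]
contact_force: [0.6, -0.6, 0.8]
gripper_width: -0.0
```

```bash
python3 - <<'E'
from plan import *
from h import *
p,d,c=cap('wrist','wrist2.png'); W=world(d,c)
X,Y,Z=W[...,0],W[...,1],W[...,2]
m=(X>.48)&(X<.67)&(Y>.2)&(Y<.36)&(Z>.116)&(Z<.132)
w=W[m];r=cv2.minAreaRect((w[:,:2]*1000).astype(np.float32));print(r,np.median(w[:,2]),m.sum());print(cv2.boxPoints(r))
m=(X>.48)&(X<.72)&(Y>.2)&(Y<.36)&(Z>.058)&(Z<.073)
w=W[m];print('pipe',cv2.minAreaRect((w[:,:2]*1000).astype(np.float32)),m.sum())
p,R,s=pose();print(p,s['joint_pos'],s['contact_force'],s['eef_rot'])
E
```

```text
((568.7959594726562, 293.9114074707031), (19.866838455200195, 103.26710510253906), 71.42345428466797) 0.12446968777298378 3306
[[516.68805 300.94452]
 [614.5749  268.04657]
 [620.9039  286.8783 ]
 [523.017   319.77625]]
pipe ((587.0407104492188, 278.41729736328125), (23.74414825439453, 124.41767883300781), 66.18861389160156) 2059
[0.51142748 0.22512286 0.20614678] [ 2.82629856e-01  3.60194658e-01 -2.09719421e-01  1.00115204e+00
 -1.21194032e-04  6.24036936e-01] [ 0.20336264  0.25455362 -0.49462274] [ 1.69875695e-01  9.85465487e-01 -1.13557012e-04 -9.47333322e-05]
```

View pics/wrist2.png

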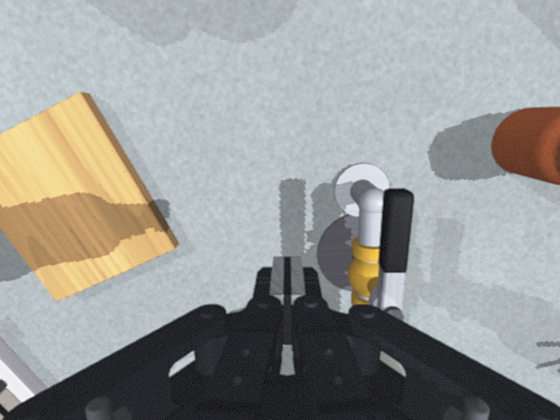

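Handle axis is about (0.6146, 0.2785) and the handle points along 161.4°. The fingers go in on its inner side.

>>> {"name": "carry_out", "arguments": {
  "motion": [
    [[-0.1,0.9,0.3,0,0,-0.17,0],[-0.1,0.85,0.5,0,0,0,0],[0,0,0.9,0,0,0,0],[0,0,0.9,0,0,0,0],[0,0,0.9,0,0,0,0],[0,0,0.6,0,0,0,0],[0,0,0.34,0,0,0,0],[0,0,0,0,0,0,0],[0,0,0,0,0,0,0]]
  ]
}}

```text
clock: 6.0
tcp_pos: [0.5308, 0.2647, 0.0959]
eef_rot: [0.161, 0.987, 0.0, 0.0]
contact_force: [0.2, 1.3, 0.2]
gripper_width: 0.0
```

```bash
python3 - <<'E'
from plan import *
from h import *
p,d,c=cap('wrist','wrist3.png')
p,R,s=pose();print(p,s['joint_pos'],s['contact_force'],s['eef_rot'])
print(R.T@(p-np.array([.6146,.2785,.114])))
E
```

```text
[0.53118963 0.26490221 0.09627028] [ 3.38297388e-01  5.22013914e-01 -2.58223503e-01  7.89007090e-01
 -1.36640266e-05  6.61441529e-01] [-0.25965237 -0.68961509  0.15332188] [1.60869956e-01 9.86975306e-01 3.65906047e-04 6.84248209e-04]
[ 0.07479699 -0.03939756  0.01760039]
```

View pics/wrist3.png

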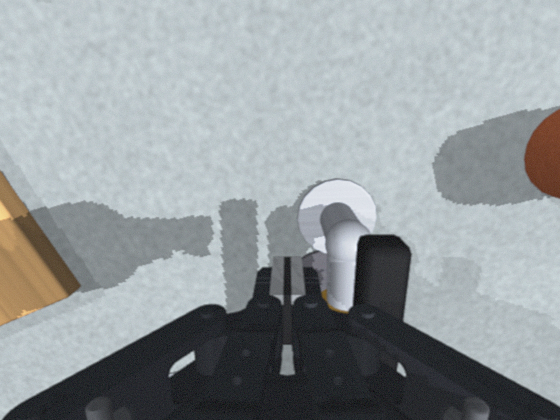

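>>> {"name": "carry_out", "arguments": {
  "motion": [
    [[0,0.35,0,0,0,0,0],[0,0.25,0,0,0,0,0],[0.09,0.32,0,0,0,1,0],[0.09,0.32,0,0,0,1,0],[0.09,0.32,0,0,0,1,0],[0.09,0.32,0,0,0,1,0],[0.09,0.32,0,0,0,1,0],[0.09,0.32,0,0,0,1,0]]
  ]
}}

```text
clock: 6.85
tcp_pos: [0.5501, 0.3255, 0.0956]
eef_rot: [0.46, 0.888, -0.001, 0.0]
contact_force: [-1.5, -3.1, 1.0]
gripper_width: -0.002
```

```bash
python3 - <<'E'
from plan import *
from h import *
p,d,c=cap('wrist','wrist4.png')
p,R,s=pose();print(p,s['joint_pos'],s['contact_force'],s['eef_rot'])
print(R.T@(p-np.array([.6146,.2785,.114])))
E
```

```text
[0.5509075  0.32671329 0.09555967] [ 4.20664562e-01  6.00830848e-01 -1.17882895e-01  8.51797342e-01
 -1.12925597e-03  1.37792053e+00] [ 0.51835296 -1.3092905   0.32866027] [ 4.60561763e-01  8.87627469e-01 -2.39635279e-04  5.30773325e-04]
[ 0.07611324 -0.02431754  0.01835028]
```

View pics/wrist4.png

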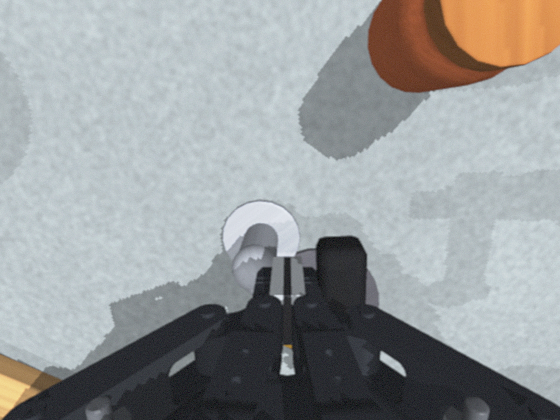

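>>> {"name": "carry_out", "arguments": {
  "motion": [
    [[0.09,0.32,0,0,0,1,0],[0.09,0.32,0,0,0,1,0],[0.09,0.32,0,0,0,1,0],[0.09,0.32,0,0,0,1,0],[0.09,0.32,0,0,0,1,0],[0.09,0.32,0,0,0,1,0],[0.09,0.32,0,0,0,1,0],[0.09,0.32,0,0,0,1,0],[0,0,0,0,0,0,0]]
  ]
}}

```text
clock: 7.8
tcp_pos: [0.6063, 0.3588, 0.0952]
eef_rot: [0.779, 0.627, 0.0, -0.0]
contact_force: [-0.2, 0.3, 0.5]
gripper_width: 0.001
```

>>> {"name": "carry_out", "arguments": {
  "motion": [
    [[0.05,0.16,0,0,0,0.5,0],[0,0,0,0,0,0,0]]
  ]
}}

```text
clock: 8.0
tcp_pos: [0.6099, 0.3592, 0.0952]
eef_rot: [0.795, 0.607, 0.0, -0.0]
contact_force: [-1.4, -0.1, 0.3]
gripper_width: -0.0
```

>>> {"name": "carry_out", "arguments": {
  "motion": [
    [[0.02,0.1,0,0,0,0.3,0],[0,0.1,0,0,0,0,0],[0,0,0,0,0,0,0]]
  ]
}}

```text
clock: 8.3
tcp_pos: [0.6152, 0.3583, 0.0953]
eef_rot: [0.805, 0.593, 0.0, -0.0]
contact_force: [-2.2, 3.3, 0.2]
gripper_width: -0.002
```

>>> {"name": "carry_out", "arguments": {
  "motion": [
    [[0,0.1,0,0,0,0,0],[0,0,0,0,0,0,0]]
  ]
}}

```text
clock: 8.5
tcp_pos: [0.6157, 0.3581, 0.0953]
eef_rot: [0.805, 0.594, -0.001, -0.002]
contact_force: [-8.0, 5.2, 1.5]
gripper_width: 0.003
```

>>> {"name": "carry_out", "arguments": {
  "motion": [
    [[0,0.1,0,0,0,0,0],[0,0,0,0,0,0,0],[0,0,0,0,0,0,0]]
  ]
}}

```text
clock: 8.8
tcp_pos: [0.6158, 0.3581, 0.0953]
eef_rot: [0.804, 0.594, -0.002, -0.003]
contact_force: [-12.2, 6.0, 5.8]
gripper_width: -0.003
```

>>> {"name": "carry_out", "arguments": {
  "motion": [
    [[0,-0.6,0,0,0,0,0],[0,-0.8,0,0,0,0,0],[0,0,-0.9,0,0,0,0],[0,0,-0.9,0,0,0,0],[0,0,-0.9,0,0,0,0],[0,0,-0.9,0,0,0,0],[0,0,-0.9,0,0,0,0],[-0.3,-0.9,0,0,0,-1,0],[-0.3,-0.9,0,0,0,-1,0]]
  ]
}}

```text
clock: 9.7
tcp_pos: [0.5407, 0.3626, 0.209]
eef_rot: [0.738, 0.675, 0.001, 0.001]
contact_force: [0.0, 0.9, -0.7]
gripper_width: 0.003
```

```bash
python3 - <<'E'
from plan import *
from h import *
for n,lo in (('wrist',.116),('top',.112)):
    p,d,c=cap(n,n+'5.png'); W=world(d,c)
    X,Y,Z=W[...,0],W[...,1],W[...,2]
    m=(X>.57)&(X<.69)&(Y>.25)&(Y<.42)&(Z>lo)&(Z<.132)
    w=W[m]
    if len(w)<20: print(n,len(w)); continue
    r=cv2.minAreaRect((w[:,:2]*1000).astype(np.float32));print(n,r,np.median(w[:,2]),m.sum());print(cv2.boxPoints(r))
m=(X>.63)&(X<.71)&(Y>.2)&(Y<.33)&(Z>.05)&(Z<.073)
w=W[m];mu=w.mean(0);print('pipe',mu,np.linalg.svd((w-mu)[:,:2])[2][0],m.sum())
m=(X>.66)&(X<.9)&(Y>.15)&(Y<.32)&(Z>.09)&(Z<.112)
w=W[m];print(cv2.minEnclosingCircle((w[:,:2]*1000).astype(np.float32)))
p,R,s=pose();print(p,s['joint_pos'],s['contact_force'],s['eef_rot'])
E
```

```text
wrist ((624.2323608398438, 326.3165283203125), (103.79572296142578, 19.602758407592773), 73.403564453125) 0.12358512815439464 3370
[[600.01575 279.38028]
 [618.8019  273.78116]
 [648.449   373.25278]
 [629.66284 378.8519 ]]
top ((630.3090209960938, 321.7228698730469), (111.47398376464844, 23.94708251953125), 71.64486694335938) 0.12398209196985831 319
[[601.39276 272.59216]
 [624.1215  265.0511 ]
 [659.2253  370.85358]
 [636.4965  378.39465]]
pipe [0.67072499 0.25999417 0.06608449] [-0.95275206  0.3037491 ] 277
((773.6754150390625, 230.65785217285156), 58.72751998901367)
[0.53759141 0.36228022 0.20848487] [ 4.79929436e-01  5.24923217e-01  5.64365682e-02  1.10284837e+00
 -1.52288815e-03  2.14085982e+00] [ 0.25678939 -0.36350159  0.22351229] [ 7.38244859e-01  6.74532339e-01 -4.56311711e-04  6.66425421e-04]
```

View pics/wrist5.png

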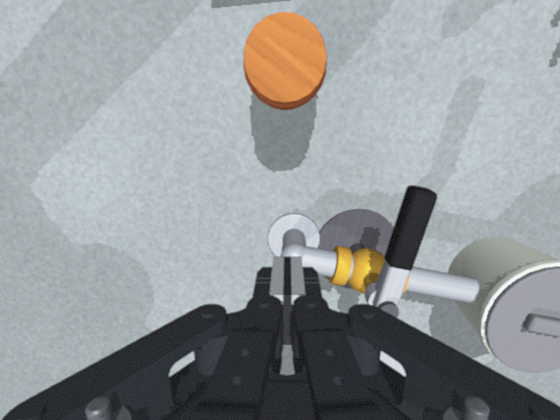

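View pics/top5.png

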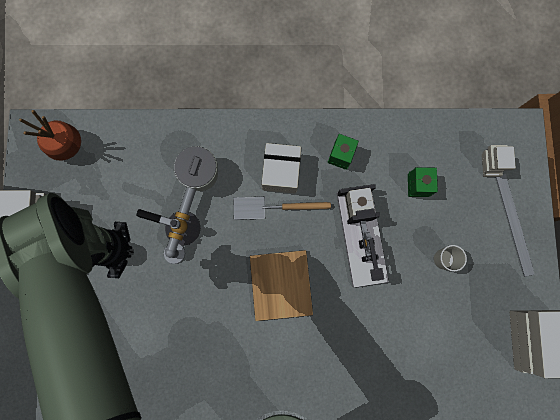

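Wrist picture: the handle (sleeve tip at (423,190), stem at (390,300)) stands square across the pipe. Its angle is 73.4°, and square would be about 73.2°. It stalled against the stop at about 13 N. The top picture shows the same, with the handle at (140,213)–(177,222). Next I move to the pawl pad.

```bash
python3 - <<'E'
from plan import *
p,R,s=pose()
rows=path(p,R,[.481,-.247,.20],188,28,long=-1)
show(rows,0)
E
```

```text
max 0.87412394913524
[-0.87, 0.0, 0.01, 0.0, 0.0, -0.61, 0]
[-0.87, -0.06, 0.01, 0.0, 0.0, -0.61, 0]
[-0.87, -0.11, 0.01, 0.0, 0.0, -0.61, 0]
[-0.86, -0.17, 0.01, 0.0, 0.0, -0.61, 0]
[-0.84, -0.22, 0.01, 0.0, 0.0, -0.61, 0]
[-0.83, -0.28, 0.01, 0.0, 0.0, -0.61, 0]
[-0.81, -0.33, 0.01, 0.0, 0.0, -0.61, 0]
[-0.79, -0.38, 0.01, 0.0, 0.0, -0.61, 0]
[-0.76, -0.43, 0.01, 0.0, 0.0, -0.61, 0]
[-0.73, -0.48, 0.01, 0.0, 0.0, -0.61, 0]
[-0.7, -0.53, 0.01, 0.0, 0.0, -0.61, 0]
[-0.66, -0.57, 0.01, 0.0, 0.0, -0.61, 0]
[-0.63, -0.61, 0.01, 0.0, 0.0, -0.61, 0]
[-0.58, -0.65, 0.01, 0.0, 0.0, -0.61, 0]
[-0.54, -0.69, 0.01, 0.0, 0.0, -0.61, 0]
[-0.5, -0.72, 0.01, 0.0, 0.0, -0.61, 0]
[-0.45, -0.75, 0.01, 0.0, 0.0, -0.61, 0]
[-0.4, -0.78, 0.01, 0.0, 0.0, -0.61, 0]
[-0.35, -0.8, 0.01, 0.0, 0.0, -0.61, 0]
[-0.3, -0.82, 0.01, 0.0, 0.0, -0.61, 0]
[-0.24, -0.84, 0.01, 0.0, 0.0, -0.61, 0]
[-0.19, -0.85, 0.01, 0.0, 0.0, -0.61, 0]
[-0.13, -0.86, 0.01, 0.0, 0.0, -0.61, 0]
[-0.08, -0.87, 0.01, 0.0, 0.0, -0.61, 0]
[-0.02, -0.87, 0.01, 0.0, 0.0, -0.61, 0]
[0.03, -0.87, 0.01, 0.0, 0.0, -0.61, 0]
[0.09, -0.87, 0.01, 0.0, 0.0, -0.61, 0]
[0.15, -0.86, 0.01, 0.0, 0.0, -0.61, 0]
```

>>> {"name": "carry_out", "arguments": {
  "motion": [
    [[-0.87,0,0,0,0,-0.61,0],[-0.87,-0.06,0,0,0,-0.61,0],[-0.87,-0.11,0,0,0,-0.61,0],[-0.86,-0.17,0,0,0,-0.61,0],[-0.84,-0.22,0,0,0,-0.61,0],[-0.83,-0.28,0,0,0,-0.61,0],[-0.81,-0.33,0,0,0,-0.61,0],[-0.79,-0.38,0,0,0,-0.61,0],[-0.76,-0.43,0,0,0,-0.61,0],[-0.73,-0.48,0,0,0,-0.61,0]]
  ]
}}

```text
clock: 10.8
tcp_pos: [0.5197, 0.1439, 0.2082]
eef_rot: [0.49, 0.872, -0.0, 0.001]
contact_force: [0.3, -0.6, -0.2]
gripper_width: 0.001
```

>>> {"name": "carry_out", "arguments": {
  "motion": [
    [[-0.7,-0.53,0,0,0,-0.61,0],[-0.66,-0.57,0,0,0,-0.61,0],[-0.63,-0.61,0,0,0,-0.61,0],[-0.58,-0.65,0,0,0,-0.61,0],[-0.54,-0.69,0,0,0,-0.61,0],[-0.5,-0.72,0,0,0,-0.61,0],[-0.45,-0.75,0,0,0,-0.61,0],[-0.4,-0.78,0,0,0,-0.61,0],[-0.35,-0.8,0,0,0,-0.61,0],[-0.3,-0.82,0,0,0,-0.61,0]]
  ]
}}

```text
clock: 11.8
tcp_pos: [0.4972, -0.0741, 0.2082]
eef_rot: [0.191, 0.982, -0.001, 0.001]
contact_force: [0.4, 1.7, -0.3]
gripper_width: -0.003
```

```bash
python3 - <<'E'
from plan import *
p,R,s=pose();print(p)
show(path(p,R,[.481,-.247,.20],188,8),0)
E
```

```text
[ 0.4971551  -0.07413859  0.20822791]
max 0.8676648357160108
[-0.25, -0.83, 0.04, 0.0, 0.0, -0.63, 0]
[-0.19, -0.85, 0.04, 0.0, 0.0, -0.63, 0]
[-0.14, -0.86, 0.04, 0.0, 0.0, -0.63, 0]
[-0.08, -0.86, 0.04, 0.0, 0.0, -0.63, 0]
[-0.03, -0.87, 0.04, 0.0, 0.0, -0.63, 0]
[0.03, -0.87, 0.04, 0.0, 0.0, -0.63, 0]
[0.09, -0.86, 0.04, 0.0, 0.0, -0.63, 0]
[0.14, -0.86, 0.04, 0.0, 0.0, -0.63, 0]
```

>>> {"name": "carry_out", "arguments": {
  "motion": [
    [[-0.25,-0.83,0,0,0,-0.6,0],[-0.19,-0.85,0,0,0,-0.6,0],[-0.14,-0.86,0,0,0,-0.6,0],[-0.08,-0.86,0,0,0,-0.6,0],[-0.03,-0.87,0,0,0,-0.6,0],[0.03,-0.85,0,0,0,-0.6,0],[0.09,-0.6,0,0,0,-0.6,0],[0.1,-0.5,0,0,0,-0.6,0],[0,0,0,0,0,0,0]]
  ]
}}

```text
clock: 12.7
tcp_pos: [0.4795, -0.2314, 0.2081]
eef_rot: [-0.057, 0.998, -0.001, 0.0]
contact_force: [-0.3, -0.0, 0.8]
gripper_width: -0.001
```

```bash
python3 - <<'E'
from plan import *
from h import *
p,d,c=cap('wrist','wrist6.png'); W=world(d,c)
X,Y,Z=W[...,0],W[...,1],W[...,2]
m=(X>.44)&(X<.505)&(Y>-.29)&(Y<-.21)&(Z>.108)&(Z<.13)
w=W[m];r=cv2.minAreaRect((w[:,:2]*1000).astype(np.float32));print(r,np.median(w[:,2]),m.sum())
p,R,s=pose();print(p,s['contact_force'],s['joint_pos'])
show(path(p,R,[.481,-.247,.16],188,3),0)
E
```

```text
((484.8597106933594, -246.58419799804688), (41.40642166137695, 32.01121139526367), 8.368241310119629) 0.11806957986279731 1798
[ 0.47941491 -0.23018023  0.20795088] [0.68476268 0.0655292  0.1776218 ] [-5.85961408e-01  3.09101816e-01 -2.79176049e-01  9.81502741e-01
 -8.72825867e-04 -6.99539739e-01]
max 0.6396411987854981
[0.0, -0.22, 0.64, 0.0, 0.0, -0.08, 0]
[0.01, -0.22, 0.64, 0.0, 0.0, -0.08, 0]
[0.01, -0.22, 0.64, 0.0, 0.0, -0.08, 0]
```

View pics/wrist6.png

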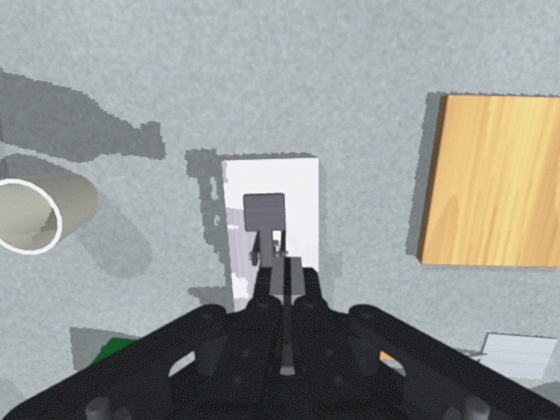

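The wrist picture shows the pawl's thumb pad at about (264,212) on the white bed, with the cup at left and the board at right. The pad's centre comes out near (0.479,-0.247).

>>> {"name": "carry_out", "arguments": {
  "motion": [
    [[0.1,-0.68,0.4,0,0,-0.3,0],[0,0,0.8,0,0,0,0],[0,0,0.8,0,0,0,0],[0,0,0.7,0,0,0,0],[0,0,0.5,0,0,0,0],[0,0,0,0,0,0,0],[0,0,0,0,0,0,0]]
  ]
}}

```text
clock: 13.45
tcp_pos: [0.479, -0.2458, 0.1281]
eef_rot: [-0.074, 0.997, -0.0, 0.0]
contact_force: [0.8, -0.1, 0.2]
gripper_width: -0.0
```

```bash
python3 - <<'E'
from plan import *
from h import *
p,d,c=cap('scene','scene6.png'); q=p[130:230,170:290]; cv2.imwrite('pics/scene6c.png',cv2.resize(q,None,fx=6,fy=6)[:,:,::-1])
p,R,s=pose();print(p,s['contact_force'],s['eef_rot'])
E
```

```text
[ 0.47934859 -0.24608461  0.12859164] [ 0.00855531 -0.26832914  0.57422903] [-7.41847170e-02  9.97244313e-01 -4.58001730e-04  4.46092013e-04]
```

View pics/scene6c.png

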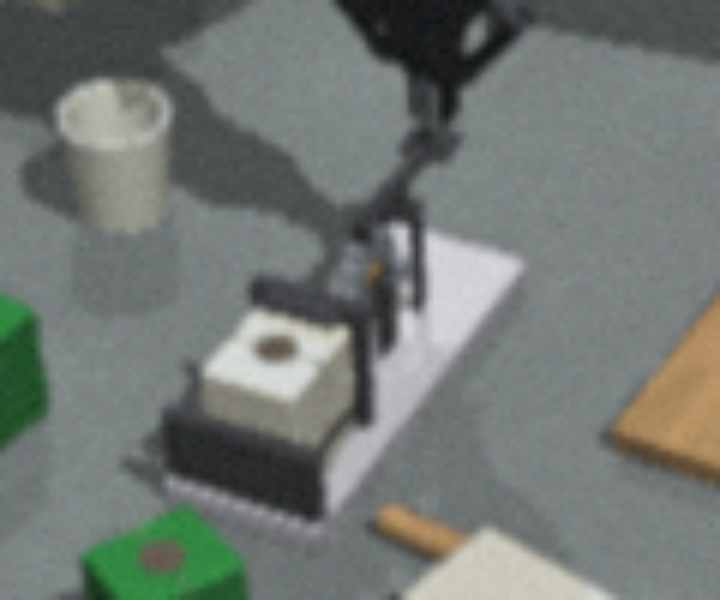

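>>> {"name": "carry_out", "arguments": {
  "motion": [
    [[0,-0.04,0.3,0,0,0,0],[0,0,0.3,0,0,0,0],[0,0,0.2,0,0,0,0],[0,0,0.15,0,0,0,0],[0,0,0.05,0,0,0,0],[0,0,0,0,0,0,0]]
  ]
}}

```text
clock: 14.1
tcp_pos: [0.4757, -0.2482, 0.1042]
eef_rot: [-0.073, 0.997, -0.002, -0.003]
contact_force: [-13.8, -0.8, 19.0]
gripper_width: 0.001
```

>>> {"name": "carry_out", "arguments": {
  "motion": [
    [[0,0,-0.04,0,0,0,0],[0,0,0,0,0,0,0],[0,0,0,0,0,0,0],[0,0,0,0,0,0,0],[0,0,0,0,0,0,0],[0,0,0,0,0,0,0],[0,0,0,0,0,0,0],[0,0,0,0,0,0,0]]
  ]
}}

```text
clock: 14.9
tcp_pos: [0.4756, -0.2481, 0.1044]
eef_rot: [-0.073, 0.997, -0.002, -0.003]
contact_force: [-11.4, -1.8, 13.3]
gripper_width: 0.001
```

```bash
python3 - <<'E'
from plan import *
from h import *
p,d,c=cap('scene','scene7.png'); q=p[130:230,170:290]; cv2.imwrite('pics/scene7c.png',cv2.resize(q,None,fx=6,fy=6)[:,:,::-1])
W=world(d,c);X,Y,Z=W[...,0],W[...,1],W[...,2]
m=(X>.55)&(X<.68)&(Y>-.27)&(Y<-.17)&(Z>.1045)&(Z<.118);w=W[m]
u=np.array([np.cos(np.radians(8)),np.sin(np.radians(8))])
z=np.load('scene0.npz')['W'];m0=(z[...,0]>.55)&(z[...,0]<.68)&(z[...,1]>-.27)&(z[...,1]<-.17)&(z[...,2]>.1045)&(z[...,2]<.118)
print('lip front before/after',np.percentile(z[m0][:,:2]@u,[5,50,95]),np.percentile(w[:,:2]@u,[5,50,95]))
p,R,s=pose();print(p,s['contact_force'],s['eef_rot'],s['clock'])
E
```

```text
lip front before/after [0.52400384 0.60040431 0.61696878] [0.52749927 0.57520887 0.59244626]
[ 0.47564906 -0.24807517  0.1044015 ] [-12.04028929  -1.93146164  13.35300642] [-0.07334322  0.99730011 -0.00154762 -0.00329618] 14.95
```

View pics/scene7c.png

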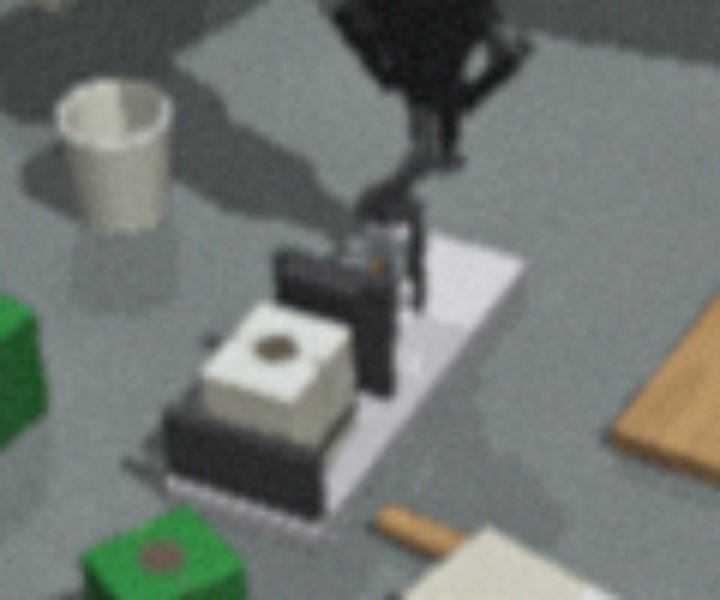

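The crop shows the jaw backed well off the mould: lip at about (340,270) in the crop, with a clear gap. It has moved about 25 mm. I'll keep the pawl lifted a further second, then recheck before letting go.

>>> {"name": "carry_out", "arguments": {
  "motion": [
    [[0,0,0,0,0,0,0],[0,0,0,0,0,0,0],[0,0,0,0,0,0,0],[0,0,0,0,0,0,0],[0,0,0,0,0,0,0],[0,0,0,0,0,0,0],[0,0,0,0,0,0,0],[0,0,0,0,0,0,0],[0,0,0,0,0,0,0],[0,0,0,0,0,0,0]]
  ]
}}

```text
clock: 15.95
tcp_pos: [0.4756, -0.2481, 0.1044]
eef_rot: [-0.073, 0.997, -0.002, -0.003]
contact_force: [-11.9, -2.5, 13.3]
gripper_width: -0.001
```

```bash
cat > jaw.py <<'E'
from plan import *
from h import *
p,d,c=cap('scene'); W=world(d,c)
u=np.array([np.cos(np.radians(8.2)),np.sin(np.radians(8.2))])
def f(z):
    m=(z[...,0]>.56)&(z[...,0]<.68)&(z[...,1]>-.27)&(z[...,1]<-.17)&(z[...,2]>.1055)&(z[...,2]<.118)
    a=z[m][:,:2]@u; return np.percentile(a[a>.56],[10,50,90,98]).round(4)
print(f(np.load('scene0.npz')['W']),f(W))
p,R,s=pose();print(p,s['contact_force'],s['clock'])
E
python3 jaw.py
```

```text
[0.592  0.6009 0.6129 0.6159] [0.5646 0.5759 0.5859 0.5955]
[ 0.47562879 -0.24806593  0.1044128 ] [-11.20736714  -3.38886402  13.30123098] 16.0
```

The jaw is fully back (about 27–28 mm, steady over the last second). I release straight up and open the gripper on the way to the mould.

>>> {"name": "carry_out", "arguments": {
  "motion": [
    [[0,0,-0.5,0,0,0,0],[0,0,-0.8,0,0,0,0],[0,0,-1,0,0,0,0],[0,0,-1,0,0,0,1],[0,0,-1,0,0,0,1],[-0.8,0,-0.5,0,0,0,1],[-1,0,0,0,0,0,1],[-1,0,0,0,0,0,1],[-1,0,0,0,0,0,1],[-1,0,0,0,0,0,1]]
  ]
}}

```text
clock: 17.0
tcp_pos: [0.5988, -0.2287, 0.224]
eef_rot: [-0.074, 0.997, 0.0, 0.0]
contact_force: [-0.5, -0.3, -0.1]
gripper_width: 0.997
```

>>> {"name": "carry_out", "arguments": {
  "motion": [
    [[-1,0,0,0,0,0,1],[-1,0,0,0,0,0,1],[-1,0,0,0,0,0,1],[-0.5,0,0,0,0,0,1],[0,0,0,0,0,0,1],[0,0,0,0,0,0,1]]
  ]
}}

```text
clock: 17.6
tcp_pos: [0.6838, -0.2159, 0.2234]
eef_rot: [-0.074, 0.997, 0.0, -0.0]
contact_force: [-0.4, -0.1, 0.2]
gripper_width: 0.997
```

```bash
python3 jaw.py; python3 - <<'E'
from plan import *
from h import *
for n in ('wrist','scene'):
    p,d,c=cap(n,n+'8.png'); W=world(d,c);X,Y,Z=W[...,0],W[...,1],W[...,2]
    m=(X>.6)&(X<.75)&(Y>-.29)&(Y<-.15)&(Z>.094)&(Z<.1045)
    m=cv2.morphologyEx(m.astype(np.uint8),cv2.MORPH_OPEN,np.ones((3,3)))>0
    nl,lab,st,_=cv2.connectedComponentsWithStats(m.astype(np.uint8))
    if nl<2: print(n,'none');continue
    k=1+np.argmax(st[1:,4]); w=W[lab==k]
    print(n,cv2.minAreaRect((w[:,:2]*1000).astype(np.float32)),np.median(w[:,2]),len(w))
p,R,s=pose();print(p,s['contact_force'],s['eef_rot'],s['gripper_width'],s['joint_pos'])
E
```

```text
[0.592  0.6009 0.6129 0.6159] [0.5656 0.5747 0.5869 0.5888]
[ 0.68351828 -0.21611598  0.22361917] [0.54937799 0.52629525 0.01442503] 17.65
wrist ((673.7374267578125, -219.48312377929688), (68.86692810058594, 60.209598541259766), 8.34620475769043) 0.10148760253522049 5595
scene ((677.6735229492188, -216.5037841796875), (76.24590301513672, 65.55968475341797), 2.953585147857666) 0.09946671364648708 190
[ 0.68338231 -0.21635208  0.22402743] [0.35877614 0.35811511 0.55776432] [-7.39217080e-02  9.97264043e-01  3.88379676e-05 -8.62937629e-05] 0.9991846540356061 [-4.09459972e-01  6.57151122e-01  3.24320650e-01  1.23815477e+00
 -1.14508318e-05 -5.57438366e-01]
```

View pics/wrist8.png

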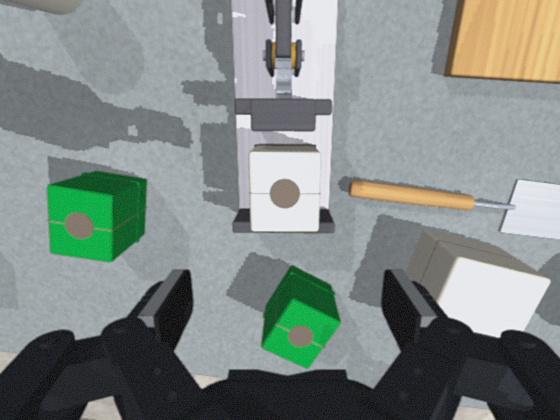

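View pics/scene8.png

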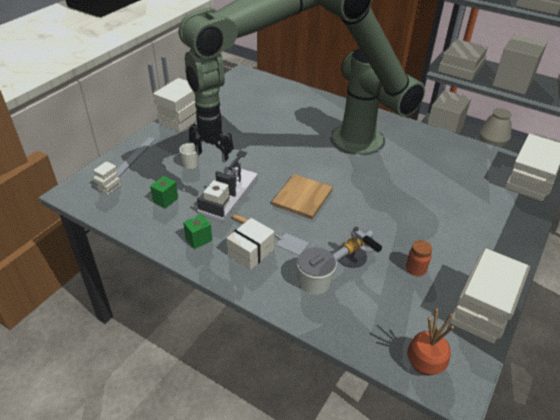

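Wrist picture: the mould, white with a dark pour hole, is at (285,190), with the jaw lip clear of it at (283,110). The green cubes at (95,220) and (300,320) are look-alikes, and the scraper handle is at (410,195). The mould's centre is (0.6737,-0.2195) and its yaw is 8.35°.

>>> {"name": "carry_out", "arguments": {
  "motion": [
    [[0.4,-0.06,0.5,0,0,0,1],[0,0,0.9,0,0,0,1],[0,0,0.9,0,0,0,1],[0,0,0.8,0,0,0,1],[0,0,0.8,0,0,0,1],[0,0,0,0,0,0,1]]
  ]
}}

```text
clock: 18.35
tcp_pos: [0.6718, -0.2185, 0.1234]
eef_rot: [-0.074, 0.997, 0.001, -0.002]
contact_force: [0.1, -0.2, -0.4]
gripper_width: 0.995
```

```bash
python3 - <<'E'
from plan import *
from h import *
p,d,c=cap('wrist','wrist9.png')
p,R,s=pose();print(p,s['contact_force']);print((R.T@(np.array([.6737,-.2195,.056])-p))/.025)
E
```

```text
[ 0.67289146 -0.21888485  0.12534293] [0.24045484 0.53954521 0.17284749]
[-0.03535587 -0.0335456   2.77358652]
```

View pics/wrist9.png

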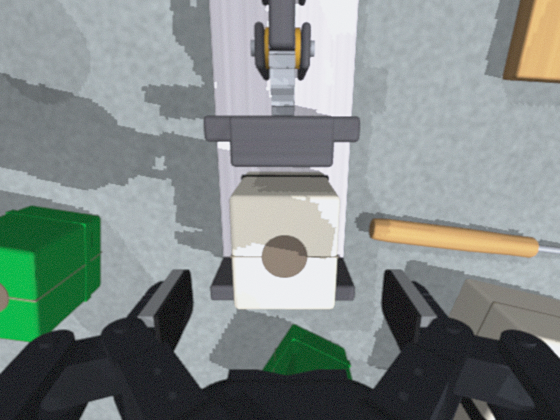

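The mould is centred between the open fingers (mould at (285,255), fingers at 180 and 395). Descending.

>>> {"name": "carry_out", "arguments": {
  "motion": [
    [[-0.03,-0.03,0.7,0,0,0,1],[0,0,0.7,0,0,0,1],[0,0,0.6,0,0,0,1],[0,0,0.5,0,0,0,1],[0,0,0.25,0,0,0,1],[0,0,0,0,0,0,1],[0,0,0,0,0,0,1]]
  ]
}}

```text
clock: 19.1
tcp_pos: [0.6757, -0.2198, 0.0581]
eef_rot: [-0.074, 0.997, -0.0, 0.0]
contact_force: [0.6, -0.5, -0.3]
gripper_width: 1.0
```

>>> {"name": "carry_out", "arguments": {
  "motion": [
    [[0,0,0,0,0,0,0],[0,0,0,0,0,0,0],[0,0,0,0,0,0,0],[0,0,0,0,0,0,0],[0,0,0,0,0,0,0],[0,0,0,0,0,0,0],[0,0,0,0,0,0,0]]
  ]
}}

```text
clock: 19.8
tcp_pos: [0.676, -0.2198, 0.0586]
eef_rot: [-0.074, 0.997, -0.0, 0.001]
contact_force: [-0.5, 2.6, 5.3]
gripper_width: 0.696
```

>>> {"name": "carry_out", "arguments": {
  "motion": [
    [[0,0,-0.2,0,0,0,0],[0,0,-0.3,0,0,0,0],[0,0,-0.5,0,0,0,0],[0,0,0,0,0,0,0]]
  ]
}}

```text
clock: 20.2
tcp_pos: [0.6764, -0.2203, 0.0847]
eef_rot: [-0.074, 0.997, -0.001, 0.001]
contact_force: [-1.2, -0.4, -2.2]
gripper_width: 0.695
```

```bash
python3 - <<'E'
from plan import *
from h import *
p,d,c=cap('wrist','wrist10.png')
p,R,s=pose();print(p,s['contact_force'],s['gripper_width'])
p,d,c=cap('scene','scene10.png'); q=p[130:230,170:290]; cv2.imwrite('pics/scene10c.png',cv2.resize(q,None,fx=6,fy=6)[:,:,::-1])
E
```

```text
[ 0.67609506 -0.22020128  0.08392386] [-0.93992639  0.34573567 -3.65525643] 0.6876562634515354
```

View pics/scene10c.png

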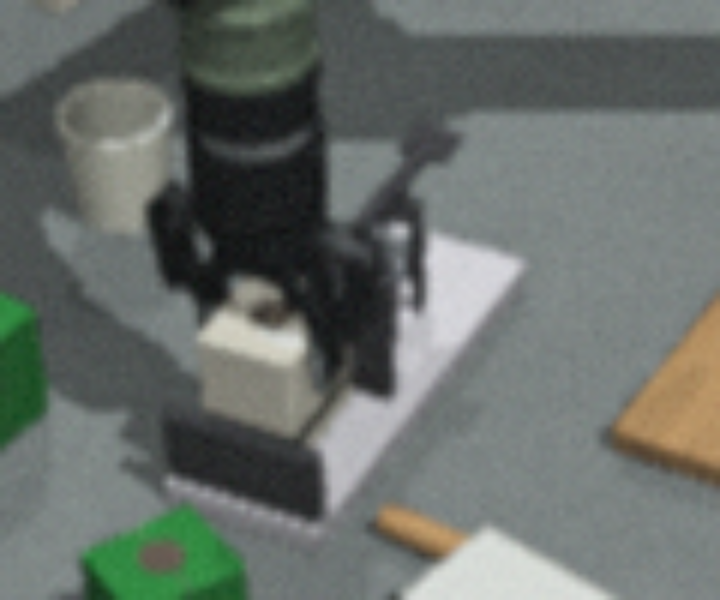

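View pics/wrist10.png

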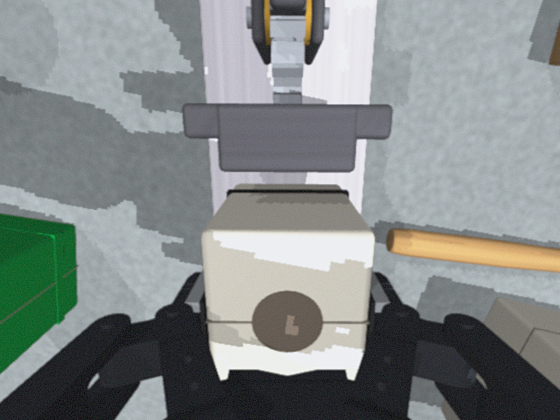

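The mould is held and lifted: width stays at 0.69 and about 3.7 N has been added. Its foot is 38.6 mm below the TCP. The wrist picture shows it square in the fingers at (287,310), clear of the lip.

>>> {"name": "carry_out", "arguments": {
  "motion": [
    [[0,0,-0.7,0,0,0,0],[0,0,-0.9,0,0,0,0],[0,0,-1,0,0,0,0],[0,0,-1,0,0,0,0],[0,0,-0.8,0,0,0,0],[0,0,-0.3,0,0,0,0],[0,0,0,0,0,0,0]]
  ]
}}

```text
clock: 21.0
tcp_pos: [0.6758, -0.2199, 0.2009]
eef_rot: [-0.074, 0.997, -0.0, 0.001]
contact_force: [-0.3, 1.5, -4.8]
gripper_width: 0.699
```

```bash
python3 - <<'E'
from plan import *
p,R,s=pose();print(p,s['contact_force'],s['gripper_width'])
show(path(p,R,[.4555,0.0,p[2]],185.1,16),0)
E
```

```text
[ 0.67582484 -0.21993039  0.20086763] [-0.3441121   1.52983203 -4.77042137] 0.6985875613391064
max 0.6253452372553732
[0.46, 0.63, 0.0, 0.0, 0.0, 0.04, 0]
[0.47, 0.62, 0.0, 0.0, 0.0, 0.04, 0]
[0.47, 0.62, 0.0, 0.0, 0.0, 0.04, 0]
[0.47, 0.62, 0.0, 0.0, 0.0, 0.04, 0]
[0.47, 0.62, 0.0, 0.0, 0.0, 0.04, 0]
[0.47, 0.62, 0.0, 0.0, 0.0, 0.04, 0]
[0.48, 0.61, 0.0, 0.0, 0.0, 0.04, 0]
[0.48, 0.61, 0.0, 0.0, 0.0, 0.04, 0]
[0.48, 0.61, 0.0, 0.0, 0.0, 0.04, 0]
[0.48, 0.61, 0.0, 0.0, 0.0, 0.04, 0]
[0.49, 0.61, 0.0, 0.0, 0.0, 0.04, 0]
[0.49, 0.61, 0.0, 0.0, 0.0, 0.04, 0]
[0.49, 0.6, 0.0, 0.0, 0.0, 0.04, 0]
[0.49, 0.6, 0.0, 0.0, 0.0, 0.04, 0]
[0.5, 0.6, 0.0, 0.0, 0.0, 0.04, 0]
[0.5, 0.6, 0.0, 0.0, 0.0, 0.04, 0]
```

>>> {"name": "carry_out", "arguments": {
  "motion": [
    [[0.2,0.3,0,0,0,0.04,0],[0.4,0.5,0,0,0,0.04,0],[0.47,0.62,0,0,0,0.04,0],[0.47,0.62,0,0,0,0.04,0],[0.47,0.62,0,0,0,0.04,0],[0.47,0.62,0,0,0,0.04,0],[0.48,0.62,0,0,0,0.04,0],[0.48,0.61,0,0,0,0.04,0],[0.48,0.61,0,0,0,0.04,0],[0.48,0.61,0,0,0,0.04,0]]
  ]
}}

```text
clock: 22.0
tcp_pos: [0.5455, -0.0903, 0.1983]
eef_rot: [-0.053, 0.999, 0.001, -0.001]
contact_force: [0.4, 0.2, -4.6]
gripper_width: 0.692
```

>>> {"name": "carry_out", "arguments": {
  "motion": [
    [[0.48,0.61,0,0,0,0.04,0],[0.49,0.61,0,0,0,0.04,0],[0.49,0.6,0,0,0,0.04,0],[0.49,0.6,0,0,0,0.04,0],[0.5,0.6,0,0,0,0,0],[0.45,0.5,0,0,0,0,0],[0.2,0.3,0,0,0,0,0],[0,0,0,0,0,0,0],[0,0,0,0,0,0,0]]
  ]
}}

```text
clock: 22.9
tcp_pos: [0.4617, -0.0043, 0.1998]
eef_rot: [-0.045, 0.999, -0.0, 0.0]
contact_force: [1.0, 0.1, -3.4]
gripper_width: 0.696
```

```bash
python3 - <<'E'
from plan import *
from h import *
p,d,c=cap('wrist','wrist11.png')
p,R,s=pose();print(p,s['contact_force'],s['gripper_width'],s['eef_rot'])
print((R.T@(np.array([.4555,0,.065])-p))/.025)
E
```

```text
[ 0.46200807 -0.00448235  0.19990615] [-0.51711438  0.34862168 -3.88920674] 0.6969255623852045 [-4.48305988e-02  9.98994555e-01 -2.00134917e-04  2.37582808e-04]
[0.24568149 0.20416343 5.39604869]
```

View pics/wrist11.png

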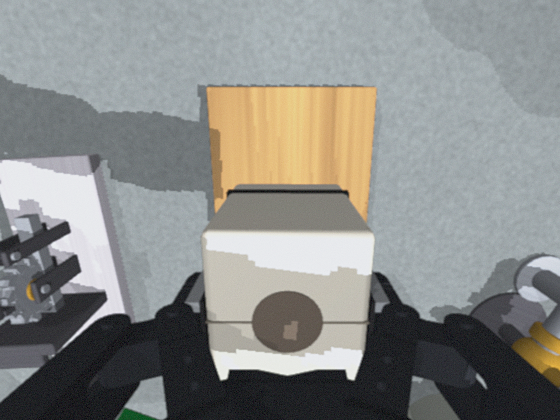

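The wrist picture shows the mould at (287,290), held over the board (207–375, 85–), with the clamp at left. Lowering.

>>> {"name": "carry_out", "arguments": {
  "motion": [
    [[0.25,0.2,0.6,0,0,0,0],[0,0,1,0,0,0,0],[0,0,1,0,0,0,0],[0,0,1,0,0,0,0],[0,0,0.8,0,0,0,0],[0,0,0.5,0,0,0,0],[0,0,0.3,0,0,0,0],[0,0,0.15,0,0,0,0],[0,0,0,0,0,0,0],[0,0,0,0,0,0,0]]
  ]
}}

```text
clock: 23.95
tcp_pos: [0.4555, 0.0001, 0.0668]
eef_rot: [-0.045, 0.999, -0.0, 0.001]
contact_force: [0.6, -0.2, -3.9]
gripper_width: 0.693
```

>>> {"name": "carry_out", "arguments": {
  "motion": [
    [[0,0,0.06,0,0,0,0],[0,0,0.06,0,0,0,0],[0,0,0.06,0,0,0,0],[0,0,0.04,0,0,0,0],[0,0,0,0,0,0,0],[0,0,0,0,0,0,0]]
  ]
}}

```text
clock: 24.55
tcp_pos: [0.4548, 0.0003, 0.0608]
eef_rot: [-0.045, 0.999, 0.0, -0.0]
contact_force: [-0.1, 0.3, -4.2]
gripper_width: 0.699
```

>>> {"name": "carry_out", "arguments": {
  "motion": [
    [[0,0,0.04,0,0,0,0],[0,0,0.03,0,0,0,0],[0,0,0,0,0,0,0],[0,0,0,0,0,0,0]]
  ]
}}

```text
clock: 24.95
tcp_pos: [0.4548, 0.0003, 0.059]
eef_rot: [-0.045, 0.999, 0.0, -0.0]
contact_force: [-0.2, 0.8, -4.6]
gripper_width: 0.693
```

>>> {"name": "carry_out", "arguments": {
  "motion": [
    [[0,0,0.03,0,0,0,0],[0,0,0,0,0,0,0],[0,0,0,0,0,0,0]]
  ]
}}

```text
clock: 25.25
tcp_pos: [0.4549, 0.0003, 0.0585]
eef_rot: [-0.045, 0.999, -0.0, 0.0]
contact_force: [-1.6, 0.3, 1.8]
gripper_width: 0.694
```

Contact: the force went from -4.5 N to +1.8 N at z 0.0585. Opening gently and backing away.

>>> {"name": "carry_out", "arguments": {
  "motion": [
    [[0,0,0,0,0,0,0.75],[0,0,0,0,0,0,0.8],[0,0,0,0,0,0,0.9],[0,0,0,0,0,0,1],[0,0,0,0,0,0,1],[0,0,0,0,0,0,1]]
  ]
}}

```text
clock: 25.85
tcp_pos: [0.4548, 0.0003, 0.0583]
eef_rot: [-0.045, 0.999, 0.0, 0.0]
contact_force: [1.5, 0.4, 0.0]
gripper_width: 1.001
```

>>> {"name": "carry_out", "arguments": {
  "motion": [
    [[0,0,-0.4,0,0,0,1],[0,0,-0.8,0,0,0,1],[0,0,-1,0,0,0,1],[0,0,-1,0,0,0,1],[0,0,-1,0,0,0,1],[0,0,-1,0,0,0,1],[-0.8,0,-0.8,0,0,0,1],[-0.8,0,-0.3,0,0,0,1],[-0.8,0,0,0,0,0,1],[0,0,0,0,0,0,1]]
  ]
}}

```text
clock: 26.85
tcp_pos: [0.5169, 0.0056, 0.2169]
eef_rot: [-0.045, 0.999, -0.0, 0.001]
contact_force: [-0.6, -0.2, 0.6]
gripper_width: 0.996
```

```bash
python3 jaw.py; python3 - <<'E'
from plan import *
from h import *
for n in ('wrist','scene','top'):
    p,d,c=cap(n,n+'12.png'); W=world(d,c);X,Y,Z=W[...,0],W[...,1],W[...,2]
    m=(X>.36)&(X<.55)&(Y>-.1)&(Y<.1)&(Z>.094)&(Z<.1045)
    m=cv2.morphologyEx(m.astype(np.uint8),cv2.MORPH_OPEN,np.ones((3,3)))>0
    nl,lab,st,_=cv2.connectedComponentsWithStats(m.astype(np.uint8))
    if nl<2: print(n,'none');continue
    k=1+np.argmax(st[1:,4]); w=W[lab==k]
    print(n,cv2.minAreaRect((w[:,:2]*1000).astype(np.float32)),np.median(w[:,2]),len(w))
p,R,s=pose();print(p,s['contact_force'],s['gripper_width'])
E
```

```text
[0.592  0.6009 0.6129 0.6159] [0.5666 0.5749 0.5866 0.5899]
[0.51497617 0.00571236 0.21620819] [-0.64790098  0.17934199  0.08899095] 26.9
wrist ((452.00848388671875, 0.8633804321289062), (69.12338256835938, 60.11607360839844), 4.813636302947998) 0.10092794395981697 6996
scene ((455.8291320800781, 3.662994384765625), (71.0744400024414, 59.56028747558594), 5.020349979400635) 0.09922826106446697 186
top none
[0.5133319  0.00574428 0.21561278] [ 0.07731905 -0.09756166 -0.63717287] 1.0013939519933748
```

View pics/scene12.png

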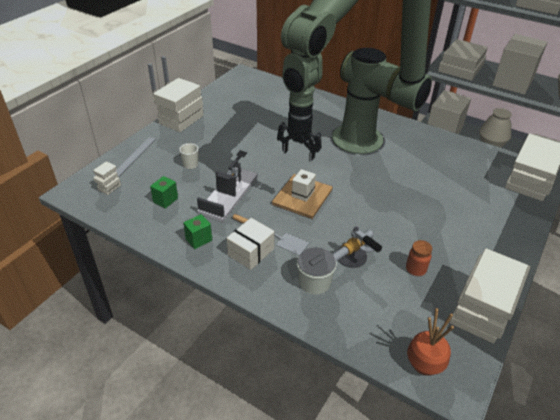

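View pics/wrist12.png

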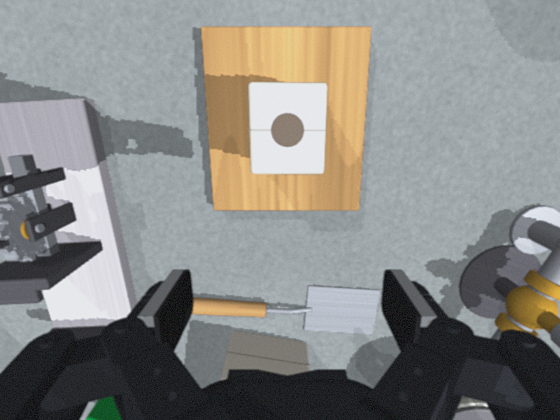

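View pics/top12.png

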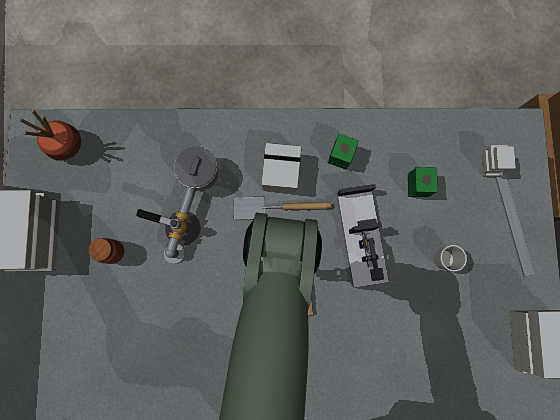

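The mould stands upright in the middle of the board: wrist picture (288,130), at (0.452, 0.001) against the board centre (0.453, 0.000). The valve handle is still square at top (155,217), the jaw is still fully back, and the bystanders are where they were. Handing in.

```bash
python3 -c "
from cell import manip
print(manip.finish_job())"
```

```text
the job is handed in; nothing more can be done
None
```

The job is done in the order asked and handed in at about 27 s of the 61 s allowed; no verdict was reported.

- **Valve:** I pushed the handle clockwise with shut fingers until it stalled on the stop at about 13 N. A wrist picture then measured the handle at 73.4°, against about 73.2° for square across the pipe.
- **Clamp:** I pressed the pawl pad down and held it about 2 s. The jaw backed off about 27 mm by camera (28 mm is fully off) and did not move over the last second. It was still back at the end. The press reached about 24 N in total, pushing the fingers 3 mm sideways, so I eased it slightly.
- **Mould:** I lifted it by its free sides and lowered it until light contact (about 2 N) before letting go. By the wrist picture it stands right way up, with its centre at (0.452, 0.001) m against the board's (0.453, 0.000) m. The scene camera put it about 4 mm away from that, which is within what its few pixels can tell.
- **Other checks:** The gripper was open and clear of everything. The bystanders and the green look-alikes looked unmoved by eye. The last top picture could not confirm the mould because the arm hid the board.

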